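# Square up a strainer corner on the assembly board

## Task

On the assembly board, make up the corner of a canvas strainer ready for gluing: push the long bar square and flush into the fence corner, its side along the long fence and its end hard against the short fence, and push the short bar flush along the short fence with its end butted hard against the side of the long bar. Both bars finish lying flat on the board; leave the offcut, the cup, the flask, the brush pot and the copper bowl where they stand.

Things in the scene. Friction and masses are not known exactly. Their poses are not given: they have to be found in the camera images.
- board: Fixed grey board, base 220 x 250 x 12 mm (x, y, z); origin at the centre of its underside, z up. Two wooden fences, 20 mm thick, 18 mm above the base, form a right-angled corner: the long one (250 mm) runs along board y, inner face at x = +90 mm; the short one (130 mm) along board x from x = -40 to +90 mm, inner face at y = -105 mm. Its place and yaw (up to 0.5 rad) vary.
- corner (a point): The inner corner of the fences, at the level of the base's top (12 mm above the table), at board (90, -105, 12) mm; axes as the board's. The base's free surface lies towards -x and +y from here.
- long_bar: Loose plain pale wood bar, 160 x 32 x 22 mm (x, y, z of the body), both ends cut square; origin at its centre. It starts flat on the table (centre 11 mm up). Either end may go to the corner.
- short_bar: Loose plain pale wood bar of the same 32 x 22 mm section, 100 mm long along its x; origin at its centre; starts flat on the table.
- offcut: Loose offcut of the same 32 x 22 mm stock, only 55 mm long along its x; origin at its centre. Not used: leave it.
- cup: Small white open cup, 48 mm across the rim and 42 mm high, standing on the board's base in the open area inside the fences; origin at the centre of its underside. Leave it.
- flask: Green glass flask, 86 mm across the belly and 112 mm high, on the table just beyond the long fence; origin at the centre of its underside. Leave it.
- brush_pot: Terracotta pot, 86 mm across and 100 mm high, with brushes standing up to 215 mm; origin at the centre of its underside. Leave it.
- copper_bowl: Copper bowl, 84 mm across and 45 mm high; origin at the centre of its underside. Leave it.
Not all that is in view belongs to the job. What is shaped like the short_bar but green or pink is not meant.

How it is judged:
By the outcome, as a careful person would: the job done as asked, in the order asked, and still so for the second after the job is handed in, with the robot touching nothing.
It also fails if it takes over 72 s, if anything falls off the work surface, if the arm or the gripper's body presses on something with over 40 N, if the wrist force passes 120 N, or if a joint passes its speed limit or range.

## Robot

A 6-joint arm with a two-finger parallel gripper is mounted at the origin on the work surface. World frame = base frame: x ahead of the robot, y to its left, z up, the work surface at z = 0. Lengths are in m, angles in degrees, forces in N, time in s.
With the tool pointing down it reaches from about 0.25 to 0.725 m from the base axis. Payload 9.7 kg.
Tool frame: the origin (TCP) lies midway between the tips of the shut fingers; the grasp point (between the pads) lies 19 mm behind it; z points along the fingers, y is the line along which they close (so a half turn about z gives the same grasp; the last joint's range is limited). The gripper opens to 85 mm and grips with 20 to 120 N. Pads are 22 mm wide; open, the fingers measure 114 mm over their backs; the gripper's body (76 mm by 85 mm) begins 54 mm behind the grasp point. The pads swing forward as they close: fully open they stand 13 mm farther back than shut.
Start: joints at [-67.265, 4.979, 10.078, 95.1, 0, 90], TCP at [0.213, -0.507, 0.231] pointing down, gripper open.
Joint ranges: [-179.16, 179.16], [-48.56, 103.87], [-65.8, 70.77], [-126.05, 130.52], [-82.76, 87.17], [-180, 180]. Speed limits (degrees/s): [127.2, 127.2, 147.25, 180, 180, 180].

## Interface

Orientations are given as [roll, pitch, yaw] about the fixed x, y, z axes, in that order (R = Rz(yaw) Ry(pitch) Rx(roll)).
In Python, from workcell import readout, imaging, bot, spotter gives the robot as it stands.
- The arm moves only by the shell command python3 -m jog 'ROWS' [FORCE]. ROWS is JSON, a list of rows, each an object with "rotation": the turn, a rotation vector about the world's x, y, z in degrees, a list of three; "translation": the shift along the world's x, y, z in mm, a list of three; "grip": the finger opening in mm, from 0 to 85.4. In form: [{"rotation": [wx, wy, wz], "translation": [dx, dy, dz], "grip": grip}, ...]. A call has 1 to 20 rows; each row is the pose to reach, as a shift and turn from the pose commanded when the call began; what a row does not reach only later rows make up. A row lasts 1/10 s, in which the tool goes at most 50 mm and 8.59 degrees, less where a joint would pass 70% of its speed; a pose out of reach is approached as far as the arm can. A call with a gripper value outside its range is refused whole. The fingers move at their own pace and stop on an object; FORCE is the grip in N (left out, the last holds). Time passes only in rows, so rows that repeat a pose let the fingers close. It gives the time, the measured TCP pose, the force, the opening and the grip force at its end, in the units of the state.
- readout.get_obs(): the state, without advancing time (a new reading comes with each control period).
- imaging.camera(name): name is "scene" or "top" or "wrist"; returns (picture, depth): 420x560x3 uint8, red, green, blue; 420x560 float32, m along the optical axis (not along the pixel's ray), 0 where there is no reading.
- imaging.camera_info(name): a dict with "vertical_fov" (degrees; the focal length in pixels is half the picture's height over the tangent of half this angle, whatever the lens; pixels are square), "cx", "cy" (the principal point, pixels), "extrinsics" (4x4, takes a point from camera to world coordinates); the wrist camera has in their place "tool_from_camera" (4x4, takes a point from camera to tool coordinates, whose origin is the TCP and whose axes are the flange's). Camera axes: x right, y down, z forward; pixel columns grow to the right and rows downward; lengths in m; the calibration is good to about 2 mm. A picture is of the moment at which its call begins: read the wrist's pose just before it. camera_info takes no time and is no camera call.
- bot.job_done(): hands the job in; it is judged then, once.
Trained networks look in the newest picture that a camera, given by its name, has taken for a name from the list of things; names that differ only in an ending like _2 or _b are one class to them, and where a whole thing is asked for, a point or a joint stands for the part that bears it (a point fixed in the world has none). Each returns a list of dicts, best first, with "confidence" (0 to 1); they miss things now and then, are a little off and sometimes report something else, mostly with a low value. They report only what shows in the picture. A call takes as long as a camera call. They do not tell look-alikes from the thing itself.
- spotter.spot_in(camera, target): "box" ([centre column, centre row, width, height] in pixels, round what is visible of it).
- spotter.mark_of(camera, target): "uv" ([column, row] in pixels: a listed point, or the origin of a listed thing).
The state is a dict: "time": time; "q": joint angles; "qd": joint speeds; "joint_efforts": joint torques, N m; "ee_pos": TCP position; "tcp_rot": TCP orientation; "wrist_force": force on the tool from outside, world axes, zero at the start; "torque": the same for the moment, N m; "opening": finger opening in m; "grasp_force": force on a finger pad.
Only numpy, scipy, OpenCV 4.12 (cv2) and the standard library are available. Lean on these libraries where they do the work, as an engineer would, in place of code of your own. Each camera call takes 0.05 s, during which the arm holds its last target. There are 200 camera calls.

## Working session

There is one attempt and no reset: what is moved stays moved. The work goes in short steps, Python scripts to look and compute and a shell command to move; the robot and the scene stay as the last step left them, time stands still between calls to the robot, and variables do not carry over. Pictures are saved under pics/ and viewed, at most 10 in all, crops included, and the job is handed in when it is done.

```bash
mkdir -p pics
cat > h.py <<'E'
import numpy as np, cv2
from workcell import readout, imaging, bot, spotter
def cam(n):
    o=readout.get_obs(); p,d=imaging.camera(n); i=imaging.camera_info(n)
    f=p.shape[0]/2/np.tan(np.radians(i['vertical_fov'])/2)
    if 'extrinsics' in i: T=np.array(i['extrinsics'])
    else:
        from scipy.spatial.transform import Rotation as R
        W=np.eye(4); W[:3,:3]=R.from_euler('xyz',o['tcp_rot'],degrees=True).as_matrix(); W[:3,3]=o['ee_pos']; T=W@np.array(i['tool_from_camera'])
    return p,d,(f,i['cx'],i['cy']),T
def world(d,K,T):
    v,u=np.indices(d.shape); f,cx,cy=K
    P=np.stack([(u-cx)/f*d,(v-cy)/f*d,d],-1)
    W=P@T[:3,:3].T+T[:3,3]; W[d==0]=np.nan; return W
def save(n,p): cv2.imwrite('pics/'+n+'.png',cv2.cvtColor(p,cv2.COLOR_RGB2BGR))
E
python3 - <<'E'
from h import *
for n in ['top','scene']:
    p,d,K,T=cam(n); save(n+'0',p); np.savez(n+'0.npz',p=p,d=d,K=K,T=T); W=world(d,K,T)
    print(n,T[:3,3],K)
    for t in ['board','long_bar','short_bar','offcut','cup','flask','brush_pot','copper_bowl','corner']:
        for r in spotter.mark_of(n,t)[:3]:
            u,v=map(int,r['uv']); 
            print(t,np.round(r['uv']),round(r['confidence'],2), np.round(W[min(max(v,0),419),min(max(u,0),559)],3))
print(readout.get_obs())
E
```

```text
top [0.26021809 0.04070407 1.08644203] (np.float64(474.725267739111), 279.29879979218936, 208.4375859452288)
board [364. 193.] 0.69 [ 0.558 -0.136  0.011]
board [344. 123.] 0.69 [ 0.71  -0.077  0.064]
short_bar [186. 244.] 0.75 [0.41  0.267 0.025]
short_bar [195. 180.] 0.75 [0.563 0.264 0.018]
short_bar [186. 316.] 0.67 [0.252 0.249 0.019]
offcut [238. 215.] 0.74 [0.484 0.156 0.023]
cup [239. 214.] 0.58 [0.487 0.154 0.021]
cup [331. 214.] 0.55 [ 0.504 -0.06   0.015]
brush_pot [239. 129.] 0.6 [0.666 0.159 0.099]
copper_bowl [170. 134.] 0.69 [ 0.683  0.341 -0.   ]
corner [416. 164.] 0.93 [ 0.641 -0.256  0.007]
scene [0.96269971 0.37624898 0.80589907] (np.float64(405.0504634805615), 273.52956544676545, 203.6144418103632)
board [187. 199.] 0.95 [ 0.568 -0.144  0.014]
long_bar [408. 254.] 0.64 [0.408 0.372 0.024]
short_bar [363. 236.] 0.81 [0.427 0.267 0.026]
short_bar [331. 284.] 0.78 [0.569 0.265 0.023]
short_bar [321. 196.] 0.75 [0.377 0.126 0.025]
offcut [304. 231.] 0.6 [0.49  0.147 0.022]
cup [230. 202.] 0.84 [ 0.521 -0.042  0.03 ]
flask [256. 312.] 0.73 [0.735 0.191 0.102]
flask [15
[... 257 characters left out ...]
.63 [ 0.645 -0.249  0.034]
{'time': 1.0, 'q': array([-6.72650680e+01,  4.97835891e+00,  1.00776690e+01,  9.50988764e+01,
        1.36403295e-04,  9.00020905e+01]), 'qd': array([-0.01591113,  0.15587461,  0.04573538,  0.0619927 ,  0.03788249,
        0.00103348]), 'joint_efforts': array([-2.14315401e-04, -5.20116055e+01,  4.64860797e+01,  2.08335063e-03,
        2.40977653e-05,  7.08971612e-06]), 'ee_pos': array([ 0.21255722, -0.50726371,  0.23128445]), 'tcp_rot': array([ 1.79999566e+02, -1.36419117e-04,  2.27328415e+01]), 'wrist_force': array([-0.12787628,  0.30468563,  0.15630795]), 'torque': array([-0.00180437,  0.08690562, -0.02701479]), 'grasp_force': 0.0, 'opening': 0.08538492749929484}
```

View pics/top0.png

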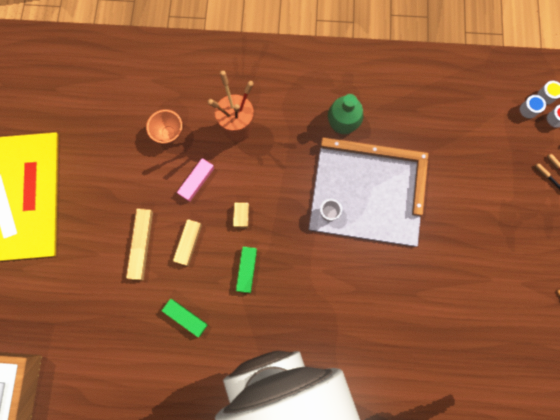

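View pics/scene0.png

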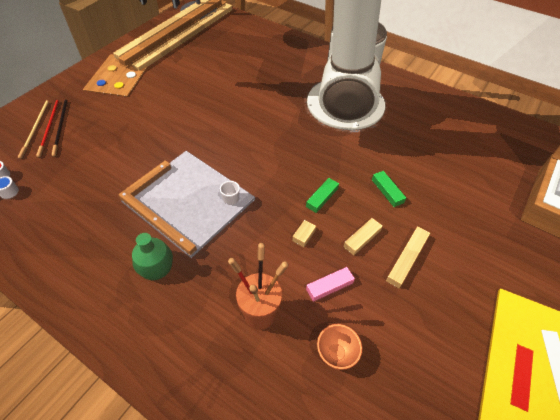

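The top view shows the board with its corner at (425,155) and the cup on it at (331,210). The pale bars are the long one at (139,244), the short one at (187,243) and the offcut at (241,215). Things that could be taken for short_bar are pink (196,180), green (246,270), green (184,318) and the offcut. I choose the pale one at (187,243) and check it in a crop.

```bash
cat >> h.py <<'E'
def plane(uv,z,K,T):
    uv=np.atleast_2d(uv).astype(float); f,cx,cy=K
    r=np.c_[(uv[:,0]-cx)/f,(uv[:,1]-cy)/f,np.ones(len(uv))]@T[:3,:3].T
    return T[:3,3]+r*((z-T[2,3])/r[:,2])[:,None]
def rect(mask,z,K,T):
    c=max(cv2.findContours(mask.astype(np.uint8),0,2)[0],key=cv2.contourArea)[:,0]
    P=plane(c,z,K,T)[:,:2]; (x,y),(w,h),a=cv2.minAreaRect((P*1000).astype(np.float32))
    if w<h: w,h,a=h,w,a+90
    return np.round([x,y,w,h,(a+90)%180-90],1)
def pale(p):
    h=cv2.cvtColor(p,cv2.COLOR_RGB2HSV); return cv2.inRange(h,(15,60,150),(28,190,255))
E
python3 - <<'E'
from h import *
for n in ['top','scene']:
    z=np.load(n+'0.npz'); p,d,K,T=z['p'],z['d'],z['K'],z['T']; W=world(d,K,T)
    k,l,s,c=cv2.connectedComponentsWithStats(pale(p))
    for i in range(1,k):
        if 80<s[i,4]<3000:
            m=l==i; r=rect(m,.022,K,T)
            if .2<r[0]/1000<.75: print(n,c[i].round(),s[i,4],r,np.nanmedian(W[m],0).round(3))
    h=cv2.cvtColor(p,cv2.COLOR_RGB2HSV)
    b=cv2.inRange(h,(100,8,110),(140,70,255)); k,l,s,c=cv2.connectedComponentsWithStats(b)
    i=1+np.argmax(s[1:,4]); print('board',c[i],s[i],rect(l==i,.012,K,T))
    f=cv2.inRange(h,(5,120,110),(18,255,255)); k,l,s,c=cv2.connectedComponentsWithStats(f)
    for i in range(1,k):
        if s[i,4]>200:
            print('fence',c[i].round(),s[i,4],rect(l==i,.030,K,T), )
z=np.load('top0.npz');save('crop',cv2.resize(z['p'][120:340,110:450],None,fx=2.3,fy=2.3))
p=z['p'];print(cv2.cvtColor(p,cv2.COLOR_RGB2HSV)[[244,243,150,180],[139,187,350,390]])
E
```

```text
top [422. 188.] 114 [ 582.4 -267.5   95.1    8.9   -5.3] [ 0.572 -0.265  0.03 ]
top [241. 214.] 377 [487.5 148.   56.8  34.5   4.5] [0.487 0.148 0.021]
top [139. 244.] 1204 [405.4 371.6 162.2  38.8  -0.8] [0.404 0.372 0.02 ]
top [187. 242.] 717 [415.8 264.3 102.3  36.4 -12.6] [0.415 0.265 0.021]
board [535.47826087 103.46086957] [526  95  20  18 115] [ 811.5 -548.2   47.6   42.2  -47.9]
fence [286. 201.] 194974 [ 551.2   65.1 1421.5  993.6  -86.5]
scene [109.  70.] 116 [ 315.7 -696.3   94.2   41.7   45.6] [ 0.303 -0.711  0.01 ]
scene [ 34. 126.] 162 [ 619.5 -666.3  232.7    9.1   35.8] [ 0.613 -0.683  0.012]
scene [362. 235.] 602 [421.1 265.4 112.2  35.1 -12. ] [0.424 0.266 0.023]
scene [303. 232.] 345 [491.9 149.4  66.9  33.9   3.3] [0.493 0.15  0.023]
scene [408. 257.] 993 [411.5 374.9 171.9  33.4  -0.7] [0.417 0.375 0.023]
scene [551. 357.] 108 [476.  687.4 136.1  32.9  12.2] [0.457 0.69  0.011]
board [  7.5  177.75] [  6 177   4   3   4] [ 775.4 -567.8   12.3    1.4  -88.8]
fence [80.  4.] 201 [   83.5 -1105.9    97.2    77.2     2. ]
fence [246. 246.] 150628 [ 332.  -143.3 1613.6 1407.    68.6]
fence [538.   6.] 611 [-893.6  345.   253.4  131.2  -54.6]
fence [461.  77.] 6797 [-330.4  258.9  559.8  306.7  -74.7]
fence [464. 126.] 592 [-73.1 332.7 187.1  51.1 -61.8]
[[ 23 108 249]
 [ 25  94 252]
 [ 12 136 114]
 [140   7 233]]
```

View pics/crop.png

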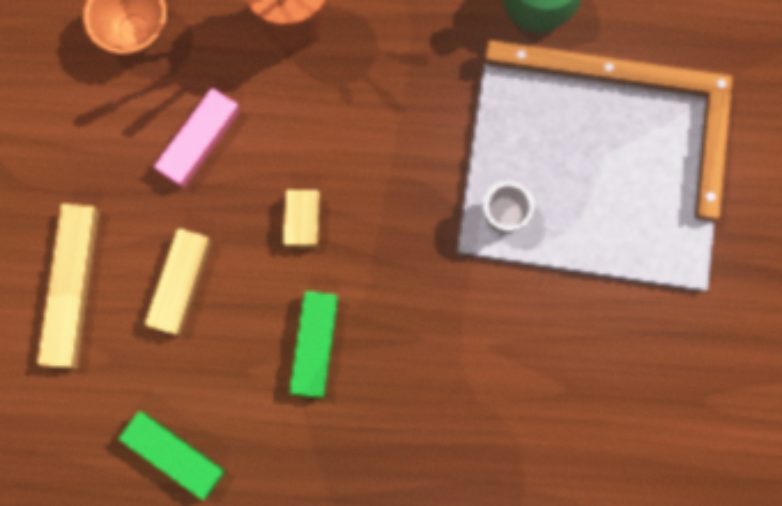

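The crop confirms the pale short bar at (187,243) and long bar at (139,244), well apart from the pink and green look-alikes. I now move over the board for a close look.

```bash
python3 -m jog '[{"rotation":[0,0,-8],"translation":[50,60,40],"grip":60},{"rotation":[0,0,-23],"translation":[267,337,129],"grip":60},{"rotation":[0,0,-23],"translation":[267,337,129],"grip":60},{"rotation":[0,0,-23],"translation":[267,337,129],"grip":60},{"rotation":[0,0,-23],"translation":[267,337,129],"grip":60},{"rotation":[0,0,-23],"translation":[267,337,129],"grip":60},{"rotation":[0,0,-23],"translation":[267,337,129],"grip":60},{"rotation":[0,0,-23],"translation":[267,337,129],"grip":60},{"rotation":[0,0,-23],"translation":[267,337,129],"grip":60},{"rotation":[0,0,-23],"translation":[267,337,129],"grip":60},{"rotation":[0,0,-23],"translation":[267,337,129],"grip":60},{"rotation":[0,0,-23],"translation":[267,337,129],"grip":60},{"rotation":[0,0,-23],"translation":[267,337,129],"grip":60},{"rotation":[0,0,-23],"translation":[267,337,129],"grip":60}]'
python3 - <<'E'
from h import *
print(np.array(imaging.camera_info('wrist')['tool_from_camera']).round(3))
p,d,K,T=cam('wrist');save('w1',p);np.savez('w1.npz',p=p,d=d,K=K,T=T);print(K,T.round(3))
E
```

```text
time: 2.4
ee_pos: [0.4789, -0.1713, 0.3602]
tcp_rot: [180.0, 0.0, -0.4]
wrist_force: [-0.5, -0.2, -0.5]
opening: 0.0605
grasp_force: 0.0
[[ 0.    -0.957 -0.29   0.073]
 [ 1.     0.     0.     0.   ]
 [-0.    -0.29   0.957 -0.143]
 [ 0.     0.     0.     1.   ]]
(np.float64(289.2830201059888), 278.4480420010116, 216.21525723136028) [[-0.007 -0.957 -0.29   0.552]
 [-1.     0.006  0.002 -0.172]
 [ 0.     0.29  -0.957  0.503]
 [ 0.     0.     0.     1.   ]]
```

View pics/w1.png

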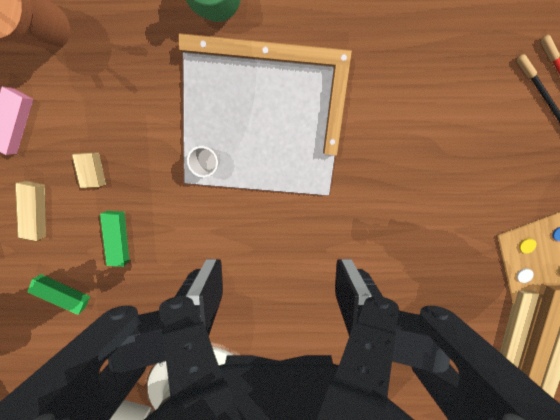

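The wrist view shows the whole board, with the L fence from (180,40) through (348,55) to (332,152) and the cup at (203,162). I fit the fence next.

Run:
```python
from h import *
def fence(p,d,K,T,name):
    W=world(d,K,T); h=cv2.cvtColor(p,cv2.COLOR_RGB2HSV)
    near=(np.hypot(W[...,0]-.56,W[...,1]+.15)<.24)
    col=(h[...,2]>150)&(h[...,0]<25)&(h[...,1]>90)
    m=(col&near).astype(np.uint8)
    k,l,s,c=cv2.connectedComponentsWithStats(m); i=1+np.argmax(s[1:,4]); m=(l==i)
    r=rect(m,.030,K,T); print(name,'L',s[i],r,np.nanmedian(W[m],0))
    g=((h[...,1]<45)&(h[...,2]>120)&near).astype(np.uint8)
    k,l,s,c=cv2.connectedComponentsWithStats(g); i=1+np.argmax(s[1:,4]); print('base',s[i],rect(l==i,.012,K,T))
    v=p.copy(); v[m]=[255,0,255]; return v
a=[]
for n in ['w1','top0']:
    z=np.load(n+'.npz'); a.append(fence(z['p'],z['d'],z['K'],z['T'],n))
save('m',np.hstack([a[0][:260,150:420],a[1][100:360,300:460]]))
z=np.load('w1.npz')
print('cup', )
```

```text
w1 L [  178    34   234   148 11394] [ 576.2 -201.6  352.5  210.    88.8] [ 0.60423726 -0.30250649  0.00124748]
base [  183    53   151   142 18777] [ 552.4 -142.5  250.9  200.5   84.7]
top0 L [ 322  138  107   77 1442] [ 598.  -149.4  252.4  153.3   84.6] [ 0.65502779 -0.22857074  0.02903724]
base [ 310  149  110   97 8383] [ 550.4 -143.1  251.4  199.8   84.7]
cup
```

View pics/m.png

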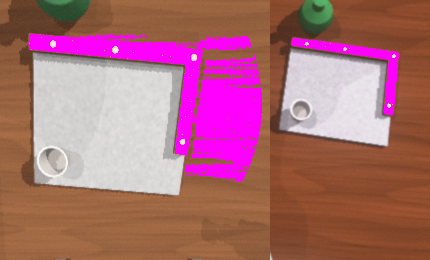

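```bash
python3 -m jog '[{"rotation":[0,0,0],"translation":[-60,440,0],"grip":60},{"rotation":[0,0,0],"translation":[-60,440,0],"grip":60},{"rotation":[0,0,0],"translation":[-60,440,0],"grip":60},{"rotation":[0,0,0],"translation":[-60,440,0],"grip":60},{"rotation":[0,0,0],"translation":[-60,440,0],"grip":60},{"rotation":[0,0,0],"translation":[-60,440,0],"grip":60},{"rotation":[0,0,0],"translation":[-60,440,0],"grip":60},{"rotation":[0,0,0],"translation":[-60,440,0],"grip":60},{"rotation":[0,0,0],"translation":[-100,460,0],"grip":60},{"rotation":[0,0,0],"translation":[-100,480,0],"grip":60},{"rotation":[0,0,0],"translation":[-100,480,0],"grip":60},{"rotation":[0,0,0],"translation":[-100,480,0],"grip":60},{"rotation":[0,0,0],"translation":[-100,480,0],"grip":60},{"rotation":[0,0,0],"translation":[-100,480,0],"grip":60}]'
python3 - <<'E'
from h import *
p,d,K,T=cam('wrist');save('w2',p);np.savez('w2.npz',p=p,d=d,K=K,T=T)
W=world(d,K,T)
k,l,s,c=cv2.connectedComponentsWithStats(pale(p))
for i in range(1,k):
    if s[i,4]>300:
        m=l==i; mt=m&(W[...,2]>.018); 
        print(c[i].round(),s[i,4],rect(m,.022,K,T),rect(mt,.022,K,T) if mt.any() else 0,np.nanmedian(W[m],0).round(3))
E
```

```text
time: 3.85
ee_pos: [0.4075, 0.0319, 0.3604]
tcp_rot: [-177.8, 0.0, 3.0]
wrist_force: [0.9, -0.1, 0.9]
opening: 0.0602
grasp_force: 0.0
[486.  37.] 2813 [ 595.9 -184.7  185.9  153.7   84.7] [ 595.1 -184.8  185.5  153.3   85.1] [ 0.64  -0.254  0.031]
[217. 120.] 860 [487.7 147.4  56.5  36.8   1.8] [487.1 148.5  54.8  32.7   1.9] [0.488 0.148 0.022]
[ 87. 161.] 2586 [405.4 368.8 162.   46.7  -0.8] [405.2 373.3 159.8  35.6  -0.9] [0.411 0.369 0.022]
[149. 160.] 1488 [415.9 262.3 103.5  41.1 -12.3] [415.6 264.7 100.2  34.2 -12.5] [0.418 0.262 0.022]
```

```bash
python3 -c "
from h import *
o=readout.get_obs();print(o['q'].round(1),o['qd'].round(1),o['ee_pos'],o['tcp_rot'],o['time'])"
python3 -m jog '[{"rotation":[0,0,0],"translation":[0,0,0],"grip":60},{"rotation":[0,0,0],"translation":[0,0,0],"grip":60}]'; python3 -c "
from h import *
o=readout.get_obs();print(o['q'].round(1),o['qd'].round(1),o['ee_pos'],o['tcp_rot'],o['time'])"
```

```text
[  3.   -8.9  11.5 110.4   2.2 179.9] [ 0.1  0.5  0.5 -0.1  0.  -0. ] [0.4072812  0.03191146 0.36054726] [-1.77849927e+02  4.65519161e-02  3.03772374e+00] 3.9
time: 4.1
ee_pos: [0.408, 0.032, 0.3603]
tcp_rot: [-177.8, 0.1, 3.0]
wrist_force: [0.0, -0.0, 0.6]
opening: 0.0603
grasp_force: 0.0
[  3.   -8.8  11.5 110.4   2.2 179.9] [-0.1  0.2  0.1  0.2 -0.1  0. ] [0.40797947 0.03201149 0.36028475] [-1.77848533e+02  6.00144959e-02  3.04305985e+00] 4.1
```

```bash
cat >> h.py <<'E'
def delta(xyz,yaw):
    from scipy.spatial.transform import Rotation as R
    o=readout.get_obs(); a=R.from_euler('xyz',o['tcp_rot'],degrees=True); b=R.from_euler('xyz',[180,0,yaw],degrees=True)
    print('d',(np.array(xyz)-o['ee_pos']*1000).round(1),'rot',np.degrees((b*a.inv()).as_rotvec()).round(2),'t',o['time'],'F',o['wrist_force'].round(1),'open',o['opening'].round(4))
def B(x,y,yaw=-5.35,o=(562.2,-144.7)):
    c,s=np.cos(np.radians(yaw)),np.sin(np.radians(yaw)); return np.array([o[0]+c*x-s*y,o[1]+s*x+c*y])
E
python3 -c "
from h import *
delta([405.3,373,120],179.1)"
```

```text
Traceback (most recent call last):
  File "h.py", line 30, in delta
    print('d',(np.array(xyz)-o['ee_pos']*1000).round(1),'rot',np.degrees((b*a.inv()).as_rotvec()).round(2),'t',o['time'],'F',o['wrist_force'].round(1),'open',o['opening'].round(4))
                                                                                                                                                              ^^^^^^^^^^^^^^^^^^
AttributeError: 'float' object has no attribute 'round'
```

```bash
sed -i "s/o\['opening'\].round(4)/o['opening']/" h.py; python3 -c "
from h import *
delta([405.3,373,120],179.1); delta([405.3,373,120],91)"
python3 -m jog '[{"rotation":[0,0,60],"translation":[-3,300,-60],"grip":60},{"rotation":[0,0,60],"translation":[-3,300,-60],"grip":60},{"rotation":[0,0,60],"translation":[-3,300,-60],"grip":60},{"rotation":[0,0,60],"translation":[-3,300,-60],"grip":60},{"rotation":[0,0,60],"translation":[-3,300,-60],"grip":60},{"rotation":[0,0,60],"translation":[-3,300,-60],"grip":60},{"rotation":[0,0,60],"translation":[-3,300,-60],"grip":60},{"rotation":[0,0,120],"translation":[-3,341,-180],"grip":60},{"rotation":[0,0,120],"translation":[-3,341,-180],"grip":60},{"rotation":[0,0,120],"translation":[-3,341,-180],"grip":60},{"rotation":[0,0,120],"translation":[-3,341,-180],"grip":60},{"rotation":[0,0,120],"translation":[-3,341,-180],"grip":60},{"rotation":[0,0,120],"translation":[-3,341,-180],"grip":60},{"rotation":[0,0,120],"translation":[-3,341,-180],"grip":60}]'
python3 -c "
from h import *
delta([405.3,373,60],179.1)"
```

```text
d [  -2.7  341.  -240.3] rot [ 1.5000e-01 -3.3000e+00  1.7603e+02] t 4.1 F [ 0.  -0.   0.6] open 0.06025490046448801
d [  -2.7  341.  -240.3] rot [-1.57 -1.79 87.95] t 4.1 F [ 0.  -0.   0.6] open 0.06025490046448801
time: 5.5
ee_pos: [0.4049, 0.3731, 0.1799]
tcp_rot: [-177.8, 0.1, 123.4]
wrist_force: [-0.1, 0.4, -0.9]
opening: 0.06
grasp_force: 0.0
d [ 4.000e-01 -1.000e-01 -1.199e+02] rot [ 2.04 -1.04 55.69] t 5.5 F [-0.1  0.4 -0.9] open 0.05998229616363554
```

```bash
python3 -m jog '[{"rotation":[2.04,-1.04,55.69],"translation":[0,0,-100],"grip":60},{"rotation":[2.04,-1.04,55.69],"translation":[0,0,-100],"grip":60},{"rotation":[2.04,-1.04,55.69],"translation":[0,0,-100],"grip":60},{"rotation":[2.04,-1.04,55.69],"translation":[0,0,-100],"grip":60},{"rotation":[2.04,-1.04,55.69],"translation":[0,0,-100],"grip":60},{"rotation":[2.04,-1.04,55.69],"translation":[0,0,-100],"grip":60},{"rotation":[2.04,-1.04,55.69],"translation":[0,0,-100],"grip":60},{"rotation":[2.04,-1.04,55.69],"translation":[0,0,-100],"grip":60},{"rotation":[2.04,-1.04,55.69],"translation":[0,0,-140],"grip":60},{"rotation":[2.04,-1.04,55.69],"translation":[0,0,-165],"grip":60},{"rotation":[2.04,-1.04,55.69],"translation":[0,0,-175],"grip":60},{"rotation":[2.04,-1.04,55.69],"translation":[0,0,-175],"grip":20},{"rotation":[2.04,-1.04,55.69],"translation":[0,0,-175],"grip":20},{"rotation":[2.04,-1.04,55.69],"translation":[0,0,-175],"grip":20},{"rotation":[2.04,-1.04,55.69],"translation":[0,0,-175],"grip":20},{"rotation":[2.04,-1.04,55.69],"translation":[0,0,-175],"grip":20},{"rotation":[2.04,-1.04,55.69],"translation":[0,0,-175],"grip":20}]' 40
python3 - <<'E'
from h import *
print(B(40,-14), B(70,0),B(-50,100))
delta([*B(40,-14),150],84.65)
E
```

```text
time: 7.2
ee_pos: [0.4055, 0.3735, 0.0066]
tcp_rot: [179.9, 0.1, 178.7]
wrist_force: [0.9, -0.5, 6.7]
opening: 0.0306
grasp_force: 40.8
[ 600.72039562 -162.36859138] [ 631.89505974 -151.22676401] [521.74176306 -40.47365466]
d [ 195.3 -535.9  143.4] rot [-4.000e-02  1.600e-01 -9.408e+01] t 7.2 F [ 0.9 -0.5  6.7] open 0.030574278889607863
```

```bash
python3 -m jog '[{"rotation":[0,0,0],"translation":[0,0,40],"grip":20},{"rotation":[0,0,0],"translation":[0,0,90],"grip":20},{"rotation":[0,0,0],"translation":[-10,-40,130],"grip":20},{"rotation":[0,0,-94.1],"translation":[195,-536,150],"grip":20},{"rotation":[0,0,-94.1],"translation":[195,-536,150],"grip":20},{"rotation":[0,0,-94.1],"translation":[195,-536,150],"grip":20},{"rotation":[0,0,-94.1],"translation":[195,-536,150],"grip":20},{"rotation":[0,0,-94.1],"translation":[195,-536,150],"grip":20},{"rotation":[0,0,-94.1],"translation":[195,-536,150],"grip":20},{"rotation":[0,0,-94.1],"translation":[195,-536,150],"grip":20},{"rotation":[0,0,-94.1],"translation":[195,-536,150],"grip":20},{"rotation":[0,0,-94.1],"translation":[195,-536,150],"grip":20},{"rotation":[0,0,-94.1],"translation":[195,-536,150],"grip":20},{"rotation":[0,0,-94.1],"translation":[195,-536,150],"grip":20},{"rotation":[0,0,-94.1],"translation":[195,-536,150],"grip":20},{"rotation":[0,0,-94.1],"translation":[195,-536,150],"grip":20},{"rotation":[0,0,-94.1],"translation":[195,-536,150],"grip":20},{"rotation":[0,0,-94.1],"translation":[195,-536,150],"grip":20},{"rotation":[0,0,-94.1],"translation":[195,-536,150],"grip":20},{"rotation":[0,0,-94.1],"translation":[195,-536,150],"grip":20}]'
python3 - <<'E'
from h import *
delta([*B(40,-14),40],84.65)
p,d,K,T=cam('top'); save('t2',p)
p,d,K,T=cam('wrist');
save('w3',np.hstack([p[:,100:500],cv2.resize(p[:5,:5],(1,420))]))
E
```

```text
time: 9.2
ee_pos: [0.5998, -0.1622, 0.1557]
tcp_rot: [179.9, -0.0, 84.7]
wrist_force: [-0.3, -0.7, -0.2]
opening: 0.0316
grasp_force: 40.2
d [ 9.000e-01 -1.000e-01 -1.157e+02] rot [-0.01  0.07 -0.06] t 9.2 F [-0.3 -0.7 -0.2] open 0.03155798683352106
```

View pics/w3.png

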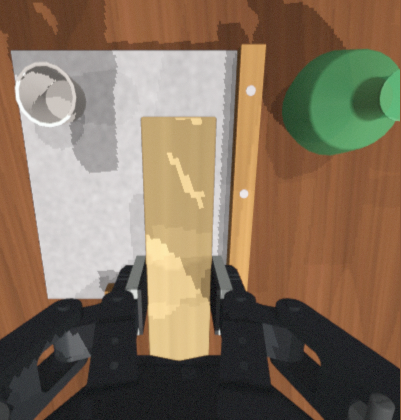

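The bar is held square, parallel to the fence. The cup at (45,95) and flask are clear, so I lower and release.

```bash
python3 -m jog '[{"rotation":[0,0,0],"translation":[1,0,-50],"grip":20},{"rotation":[0,0,0],"translation":[1,0,-95],"grip":20},{"rotation":[0,0,0],"translation":[1,0,-120],"grip":20},{"rotation":[0,0,0],"translation":[1,0,-130],"grip":20},{"rotation":[0,0,0],"translation":[1,0,-135],"grip":20},{"rotation":[0,0,0],"translation":[1,0,-136.5],"grip":20},{"rotation":[0,0,0],"translation":[1,0,-136.5],"grip":20}]'
python3 -m jog '[{"rotation":[0,0,0],"translation":[0,0,0],"grip":52},{"rotation":[0,0,0],"translation":[0,0,0],"grip":52},{"rotation":[0,0,0],"translation":[0,0,0],"grip":52},{"rotation":[0,0,0],"translation":[0,0,0],"grip":52},{"rotation":[0,0,0],"translation":[0,0,45],"grip":52},{"rotation":[0,0,0],"translation":[0,0,60],"grip":52}]'
python3 - <<'E'
from h import *
delta([*B(0,-10),85],-5.35+180)
delta([*B(0,-10),20],-5.35+180)
print(B(1,0)-B(0,0),B(0,1)-B(0,0))
E
```

```text
time: 10.0
ee_pos: [0.6018, -0.1632, 0.0204]
tcp_rot: [179.8, 0.0, 84.6]
wrist_force: [-0.7, -0.5, -0.8]
opening: 0.0312
grasp_force: 40.1
time: 10.6
ee_pos: [0.602, -0.1634, 0.0826]
tcp_rot: [179.7, 0.0, 84.6]
wrist_force: [-0.6, -0.4, 0.7]
opening: 0.0517
grasp_force: 0.0
d [-40.7   8.7   2.4] rot [-0.17  0.24 90.02] t 10.6 F [-0.6 -0.4  0.7] open 0.05174485033018786
d [-40.7   8.7 -62.6] rot [-0.17  0.24 90.02] t 10.6 F [-0.6 -0.4  0.7] open 0.05174485033018786
[ 0.99564371 -0.09323949] [0.09323949 0.99564371]
```

```bash
python3 -m jog '[{"rotation":[0,0,-90],"translation":[-41,5,0],"grip":45},{"rotation":[0,0,-90],"translation":[-41,5,0],"grip":45},{"rotation":[0,0,-90],"translation":[-41,5,0],"grip":45},{"rotation":[0,0,-90],"translation":[-41,5,0],"grip":45},{"rotation":[0,0,-90],"translation":[-41,5,0],"grip":45},{"rotation":[0,0,-90],"translation":[-41,5,0],"grip":45},{"rotation":[0,0,-90],"translation":[-41,5,0],"grip":45},{"rotation":[0,0,-90],"translation":[-41,5,0],"grip":45},{"rotation":[0,0,-90],"translation":[-41,5,0],"grip":45},{"rotation":[0,0,-90],"translation":[-41,5,0],"grip":45},{"rotation":[0,0,-90],"translation":[-41,5,0],"grip":45},{"rotation":[0,0,-90],"translation":[-41,5,0],"grip":45},{"rotation":[0,0,-90],"translation":[-41,5,-40],"grip":45},{"rotation":[0,0,-90],"translation":[-41,5,-60],"grip":45},{"rotation":[0,0,-90],"translation":[-41,5,-65],"grip":45},{"rotation":[0,0,-90],"translation":[-41,5,-65],"grip":45}]'
python3 - <<'E'
from h import *
delta([*B(0,-14),17],-5.35)
p,d,K,T=cam('wrist'); save('w4',p); np.savez('w4.npz',p=p,d=d,K=K,T=T)
E
```

```text
time: 12.2
ee_pos: [0.5596, -0.1579, 0.0136]
tcp_rot: [180.0, 0.0, -5.3]
wrist_force: [-0.1, 0.4, 0.7]
opening: 0.0449
grasp_force: 0.0
d [ 1.3 -0.7  3.4] rot [ 0.03 -0.04 -0.06] t 12.2 F [-0.1  0.4  0.7] open 0.04494730448603115
```

View pics/w4.png

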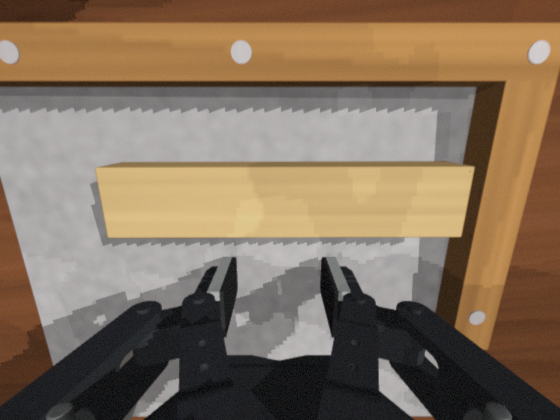

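The bar lies flat on the base, parallel to the long fence, spanning (98–470, 162–238). There are gaps to both fences and the fingers are just behind it. I push it towards the long fence.

```bash
python3 -m jog '[{"rotation":[0,0,0],"translation":[10,-1,0],"grip":45},{"rotation":[0,0,0],"translation":[20,-1.9,0],"grip":45},{"rotation":[0,0,0],"translation":[28,-2.6,0],"grip":45},{"rotation":[0,0,0],"translation":[34,-3.2,0],"grip":45},{"rotation":[0,0,0],"translation":[39,-3.6,0],"grip":45},{"rotation":[0,0,0],"translation":[42,-3.9,0],"grip":45},{"rotation":[0,0,0],"translation":[44,-4.1,0],"grip":45},{"rotation":[0,0,0],"translation":[45,-4.2,0],"grip":45}]'
python3 -m jog '[{"rotation":[0,0,0],"translation":[1,-0.1,0],"grip":45},{"rotation":[0,0,0],"translation":[2,-0.2,0],"grip":45}]'
```

```text
time: 13.05
ee_pos: [0.6049, -0.1622, 0.0137]
tcp_rot: [180.0, -0.0, -5.4]
wrist_force: [-0.6, 0.1, -0.1]
opening: 0.045
grasp_force: 0.2
time: 13.25
ee_pos: [0.6068, -0.1624, 0.0138]
tcp_rot: [180.0, -0.0, -5.4]
wrist_force: [0.2, -0.0, -0.8]
opening: 0.0452
grasp_force: 0.2
```

```bash
python3 -m jog '[{"rotation":[0,0,0],"translation":[1,-0.1,0],"grip":45},{"rotation":[0,0,0],"translation":[2,-0.2,0],"grip":45},{"rotation":[0,0,0],"translation":[3,-0.3,0],"grip":45}]'
python3 - <<'E'
from h import *
p,d,K,T=cam('wrist'); save('w5',p[:320])
W=world(d,K,T);m=pale(p)>0
k,l,s,c=cv2.connectedComponentsWithStats(m.astype(np.uint8))
for i in range(1,k):
    if s[i,4]>2000: print(s[i],rect(l==i,.034,K,T))
print(B(74,-25))
E
```

```text
time: 13.55
ee_pos: [0.6086, -0.1626, 0.0138]
tcp_rot: [180.0, 0.1, -5.4]
wrist_force: [-11.7, 0.7, 7.2]
opening: 0.0448
grasp_force: 5.8
[    0   155   536   196 53255] [ 622.5 -157.   229.    99.1   84.6]
[ 633.54664743 -176.49081472]
```

View pics/w5.png

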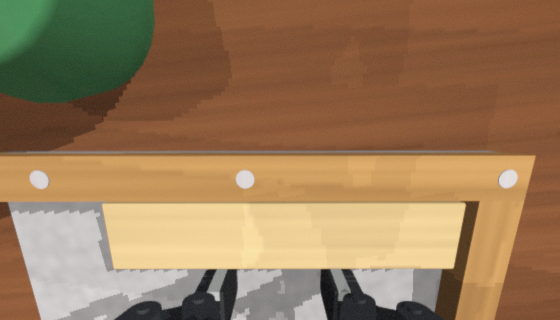

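The bar now lies flush along the long fence (right end at 465 against the short fence at 478), a small end gap remains. I back off and go to its free end.

```bash
python3 -m jog '[{"rotation":[0,0,0],"translation":[-15,1.4,0],"grip":0},{"rotation":[0,0,0],"translation":[-15,1.4,45],"grip":0},{"rotation":[0,0,0],"translation":[-15,1.4,75],"grip":0},{"rotation":[0,0,90],"translation":[34,103,75],"grip":0},{"rotation":[0,0,90],"translation":[34,103,75],"grip":0},{"rotation":[0,0,90],"translation":[34,103,75],"grip":0},{"rotation":[0,0,90],"translation":[34,103,75],"grip":0},{"rotation":[0,0,90],"translation":[34,103,75],"grip":0},{"rotation":[0,0,90],"translation":[34,103,75],"grip":0},{"rotation":[0,0,90],"translation":[34,103,75],"grip":0},{"rotation":[0,0,90],"translation":[34,103,75],"grip":0},{"rotation":[0,0,90],"translation":[34,103,75],"grip":0},{"rotation":[0,0,90],"translation":[34,103,75],"grip":0},{"rotation":[0,0,90],"translation":[34,103,75],"grip":0},{"rotation":[0,0,90],"translation":[34,103,75],"grip":0},{"rotation":[0,0,90],"translation":[34,103,40],"grip":0},{"rotation":[0,0,90],"translation":[34,103,15],"grip":0},{"rotation":[0,0,90],"translation":[34,103,6],"grip":0},{"rotation":[0,0,90],"translation":[34,103,6],"grip":0}]'
python3 -c "
from h import *
delta([*B(72,72),18],84.65)"
```

```text
time: 15.5
ee_pos: [0.6431, -0.0596, 0.0186]
tcp_rot: [-179.9, -0.0, 84.6]
wrist_force: [-0.5, 0.2, 0.2]
opening: 0.0001
grasp_force: 0.0
d [ -2.5 -20.1  -0.6] rot [-0.03 -0.09  0.09] t 15.5 F [-0.5  0.2  0.2] open 0.00014374071248274292
```

```bash
python3 -m jog '[{"rotation":[0,0,0],"translation":[-0.5,-6,0],"grip":0},{"rotation":[0,0,0],"translation":[-1.1,-12,0],"grip":0},{"rotation":[0,0,0],"translation":[-1.6,-17,0],"grip":0},{"rotation":[0,0,0],"translation":[-1.9,-20,0],"grip":0},{"rotation":[0,0,0],"translation":[-2.1,-22,0],"grip":0},{"rotation":[0,0,0],"translation":[-2.2,-23,0],"grip":0},{"rotation":[0,0,0],"translation":[-2.2,-23.5,0],"grip":0}]'
python3 -m jog '[{"rotation":[0,0,0],"translation":[-0.1,-1,0],"grip":0},{"rotation":[0,0,0],"translation":[-0.2,-2,0],"grip":0}]'
```

```text
time: 16.2
ee_pos: [0.6417, -0.0832, 0.0199]
tcp_rot: [179.9, -0.0, 84.6]
wrist_force: [-0.2, -0.2, 0.2]
opening: -0.0001
grasp_force: 0.4
time: 16.4
ee_pos: [0.6415, -0.0846, 0.0198]
tcp_rot: [180.0, -0.1, 84.7]
wrist_force: [0.2, 6.3, 1.1]
opening: -0.0001
grasp_force: 3.3
```

```bash
python3 -m jog '[{"rotation":[0,0,0],"translation":[-0.1,-0.8,0],"grip":0},{"rotation":[0,0,0],"translation":[-0.1,-0.8,0],"grip":0}]'
python3 -m jog '[{"rotation":[0,0,0],"translation":[1,12,0],"grip":0},{"rotation":[0,0,0],"translation":[1,12,45],"grip":0},{"rotation":[0,0,0],"translation":[1,12,80],"grip":0}]'
python3 - <<'E'
from h import *
p,d,K,T=cam('top'); np.savez('top3.npz',p=p,d=d,K=K,T=T); save('t3',cv2.resize(p[120:260,300:440],None,fx=4,fy=4))
delta([415.6,264.7,120],167.5)
E
```

```text
time: 16.6
ee_pos: [0.6415, -0.0846, 0.0198]
tcp_rot: [180.0, -0.2, 84.7]
wrist_force: [0.1, 6.4, 1.1]
opening: -0.0
grasp_force: 3.7
time: 16.9
ee_pos: [0.6419, -0.0733, 0.1006]
tcp_rot: [-180.0, 0.0, 84.7]
wrist_force: [0.5, -0.0, -0.2]
opening: -0.0
grasp_force: 0.0
d [-228.7  338.4   12.1] rot [-0.29  0.43 82.84] t 16.95 F [1.  0.3 5. ] open 0.00025827926412493735
```

```bash
python3 -m jog '[{"rotation":[0,0,82.8],"translation":[-229,338,30],"grip":60},{"rotation":[0,0,82.8],"translation":[-229,338,30],"grip":60},{"rotation":[0,0,82.8],"translation":[-229,338,30],"grip":60},{"rotation":[0,0,82.8],"translation":[-229,338,30],"grip":60},{"rotation":[0,0,82.8],"translation":[-229,338,30],"grip":60},{"rotation":[0,0,82.8],"translation":[-229,338,30],"grip":60},{"rotation":[0,0,82.8],"translation":[-229,338,30],"grip":60},{"rotation":[0,0,82.8],"translation":[-229,338,30],"grip":60},{"rotation":[0,0,82.8],"translation":[-229,338,30],"grip":60},{"rotation":[0,0,82.8],"translation":[-229,338,30],"grip":60},{"rotation":[0,0,82.8],"translation":[-229,338,30],"grip":60},{"rotation":[0,0,82.8],"translation":[-229,338,30],"grip":60},{"rotation":[0,0,82.8],"translation":[-229,338,30],"grip":60},{"rotation":[0,0,82.8],"translation":[-229,338,30],"grip":60}]'
python3 -c "
from h import *
delta([415.6,264.7,5],167.5)"
```

```text
time: 18.35
ee_pos: [0.4136, 0.2636, 0.1298]
tcp_rot: [180.0, -0.0, 167.3]
wrist_force: [0.4, -0.4, -0.0]
opening: 0.0601
grasp_force: 0.0
d [   2.     1.1 -124.8] rot [-0.04 -0.01  0.19] t 18.35 F [ 0.4 -0.4 -0. ] open 0.0601101336535479
```

```bash
python3 -m jog '[{"rotation":[0,0,0],"translation":[2,1,-45],"grip":60},{"rotation":[0,0,0],"translation":[2,1,-85],"grip":60},{"rotation":[0,0,0],"translation":[2,1,-110],"grip":60},{"rotation":[0,0,0],"translation":[2,1,-122],"grip":60},{"rotation":[0,0,0],"translation":[2,1,-124],"grip":60},{"rotation":[0,0,0],"translation":[2,1,-124],"grip":20},{"rotation":[0,0,0],"translation":[2,1,-124],"grip":20},{"rotation":[0,0,0],"translation":[2,1,-124],"grip":20},{"rotation":[0,0,0],"translation":[2,1,-124],"grip":20},{"rotation":[0,0,0],"translation":[2,1,-124],"grip":20},{"rotation":[0,0,0],"translation":[2,1,-124],"grip":20}]' 40
python3 -c "
from h import *
print(B(-4,-52))
delta([*B(-4,-52),150],174.65)"
```

```text
time: 19.45
ee_pos: [0.4164, 0.2656, 0.0077]
tcp_rot: [179.8, 0.1, 167.4]
wrist_force: [-0.3, -0.2, 7.1]
opening: 0.0309
grasp_force: 41.5
[ 553.36897189 -196.100515  ]
d [ 136.9 -461.7  142.3] rot [-0.15  0.13  7.22] t 19.45 F [-0.3 -0.2  7.1] open 0.03094652003505202
```

```bash
python3 -m jog '[{"rotation":[0,0,0],"translation":[0,0,40],"grip":20},{"rotation":[0,0,0],"translation":[0,0,90],"grip":20},{"rotation":[0,0,7.2],"translation":[137,-462,130],"grip":20},{"rotation":[0,0,7.2],"translation":[137,-462,130],"grip":20},{"rotation":[0,0,7.2],"translation":[137,-462,130],"grip":20},{"rotation":[0,0,7.2],"translation":[137,-462,130],"grip":20},{"rotation":[0,0,7.2],"translation":[137,-462,130],"grip":20},{"rotation":[0,0,7.2],"translation":[137,-462,130],"grip":20},{"rotation":[0,0,7.2],"translation":[137,-462,130],"grip":20},{"rotation":[0,0,7.2],"translation":[137,-462,130],"grip":20},{"rotation":[0,0,7.2],"translation":[137,-462,130],"grip":20},{"rotation":[0,0,7.2],"translation":[137,-462,130],"grip":20},{"rotation":[0,0,7.2],"translation":[137,-462,130],"grip":20},{"rotation":[0,0,7.2],"translation":[137,-462,130],"grip":20},{"rotation":[0,0,7.2],"translation":[137,-462,130],"grip":20},{"rotation":[0,0,7.2],"translation":[137,-462,130],"grip":20}]'
python3 -c "
from h import *
delta([*B(-4,-52),20],174.65)"
```

```text
time: 21.05
ee_pos: [0.5523, -0.196, 0.1361]
tcp_rot: [180.0, -0.0, 174.7]
wrist_force: [-0.8, 0.4, -0.1]
opening: 0.0311
grasp_force: 40.7
d [ 1.100e+00 -1.000e-01 -1.161e+02] rot [-0.05 -0.   -0.07] t 21.05 F [-0.8  0.4 -0.1] open 0.031053268533580702
```

```bash
python3 -m jog '[{"rotation":[0,0,0],"translation":[1,0,-45],"grip":20},{"rotation":[0,0,0],"translation":[1,0,-85],"grip":20},{"rotation":[0,0,0],"translation":[1,0,-105],"grip":20},{"rotation":[0,0,0],"translation":[1,0,-112],"grip":20},{"rotation":[0,0,0],"translation":[1,0,-115.5],"grip":20},{"rotation":[0,0,0],"translation":[1,0,-116.5],"grip":20},{"rotation":[0,0,0],"translation":[1,0,-116.5],"grip":20}]'
python3 -m jog '[{"rotation":[0,0,0],"translation":[0,0,0],"grip":50},{"rotation":[0,0,0],"translation":[0,0,0],"grip":50},{"rotation":[0,0,0],"translation":[0,0,0],"grip":50},{"rotation":[0,0,0],"translation":[0,0,0],"grip":50},{"rotation":[0,0,0],"translation":[0,0,45],"grip":50},{"rotation":[0,0,0],"translation":[0,0,60],"grip":50}]'
python3 -c "
from h import *
delta([*B(-4,-14),80],84.65);delta([*B(-4,-14),17],84.65)"
```

```text
time: 21.75
ee_pos: [0.5542, -0.1971, 0.0208]
tcp_rot: [180.0, 0.1, 174.7]
wrist_force: [0.0, -0.4, -0.5]
opening: 0.0311
grasp_force: 40.7
time: 22.35
ee_pos: [0.5545, -0.1974, 0.0829]
tcp_rot: [-180.0, 0.2, 174.6]
wrist_force: [1.3, -1.3, -0.5]
opening: 0.0503
grasp_force: 0.0
d [ 2.4 39.2 -2.9] rot [  0.17   0.13 -89.98] t 22.35 F [ 1.3 -1.3 -0.5] open 0.05027856442923115
d [  2.4  39.2 -65.9] rot [  0.17   0.13 -89.98] t 22.35 F [ 1.3 -1.3 -0.5] open 0.05027856442923115
```

```bash
python3 -m jog '[{"rotation":[0,0,-90],"translation":[2,39,0],"grip":45},{"rotation":[0,0,-90],"translation":[2,39,0],"grip":45},{"rotation":[0,0,-90],"translation":[2,39,0],"grip":45},{"rotation":[0,0,-90],"translation":[2,39,0],"grip":45},{"rotation":[0,0,-90],"translation":[2,39,0],"grip":45},{"rotation":[0,0,-90],"translation":[2,39,0],"grip":45},{"rotation":[0,0,-90],"translation":[2,39,0],"grip":45},{"rotation":[0,0,-90],"translation":[2,39,0],"grip":45},{"rotation":[0,0,-90],"translation":[2,39,0],"grip":45},{"rotation":[0,0,-90],"translation":[2,39,0],"grip":45},{"rotation":[0,0,-90],"translation":[2,39,0],"grip":45},{"rotation":[0,0,-90],"translation":[2,39,0],"grip":45},{"rotation":[0,0,-90],"translation":[2,39,-40],"grip":45},{"rotation":[0,0,-90],"translation":[2,39,-60],"grip":45},{"rotation":[0,0,-90],"translation":[2,39,-65],"grip":45},{"rotation":[0,0,-90],"translation":[2,39,-65],"grip":45}]'
python3 -m jog '[{"rotation":[0,0,0],"translation":[-0.9,-10,0],"grip":45},{"rotation":[0,0,0],"translation":[-1.9,-20,0],"grip":45},{"rotation":[0,0,0],"translation":[-2.8,-30,0],"grip":45},{"rotation":[0,0,0],"translation":[-3.5,-37,0],"grip":45},{"rotation":[0,0,0],"translation":[-3.9,-42,0],"grip":45},{"rotation":[0,0,0],"translation":[-4.1,-44,0],"grip":45},{"rotation":[0,0,0],"translation":[-4.1,-44,0],"grip":45}]'
python3 -c "
from h import *
delta([*B(-4,-62),17],84.65)"
```

```text
time: 23.95
ee_pos: [0.5551, -0.1579, 0.0141]
tcp_rot: [-180.0, -0.0, 84.7]
wrist_force: [0.3, -0.4, -0.3]
opening: 0.0449
grasp_force: 0.0
time: 24.65
ee_pos: [0.5512, -0.2024, 0.0143]
tcp_rot: [180.0, -0.0, 84.6]
wrist_force: [-0.1, -0.9, -0.3]
opening: 0.0453
grasp_force: 0.0
d [ 1.3 -3.7  2.7] rot [-0.01  0.04  0.04] t 24.65 F [-0.1 -0.9 -0.3] open 0.04530164006335989
```

```bash
python3 -m jog '[{"rotation":[0,0,0],"translation":[-0.1,-1,0],"grip":45},{"rotation":[0,0,0],"translation":[-0.2,-2,0],"grip":45},{"rotation":[0,0,0],"translation":[-0.2,-2,0],"grip":45}]'
python3 -m jog '[{"rotation":[0,0,0],"translation":[-0.1,-1.5,0],"grip":45},{"rotation":[0,0,0],"translation":[-0.1,-1.5,0],"grip":45}]'
```

```text
time: 24.95
ee_pos: [0.551, -0.2039, 0.0143]
tcp_rot: [180.0, -0.0, 84.6]
wrist_force: [0.5, 0.6, -0.0]
opening: 0.0452
grasp_force: 0.0
time: 25.15
ee_pos: [0.5509, -0.2048, 0.0143]
tcp_rot: [180.0, -0.1, 84.7]
wrist_force: [-0.3, 6.4, 0.8]
opening: 0.045
grasp_force: 2.5
```

```bash
python3 -m jog '[{"rotation":[0,0,0],"translation":[1.1,12,0],"grip":0},{"rotation":[0,0,0],"translation":[1.1,12,45],"grip":0},{"rotation":[0,0,0],"translation":[1.1,12,75],"grip":0},{"rotation":[0,0,-90],"translation":[-73.5,-19.3,75],"grip":0},{"rotation":[0,0,-90],"translation":[-73.5,-19.3,75],"grip":0},{"rotation":[0,0,-90],"translation":[-73.5,-19.3,75],"grip":0},{"rotation":[0,0,-90],"translation":[-73.5,-19.3,75],"grip":0},{"rotation":[0,0,-90],"translation":[-73.5,-19.3,75],"grip":0},{"rotation":[0,0,-90],"translation":[-73.5,-19.3,75],"grip":0},{"rotation":[0,0,-90],"translation":[-73.5,-19.3,75],"grip":0},{"rotation":[0,0,-90],"translation":[-73.5,-19.3,75],"grip":0},{"rotation":[0,0,-90],"translation":[-73.5,-19.3,75],"grip":0},{"rotation":[0,0,-90],"translation":[-73.5,-19.3,75],"grip":0},{"rotation":[0,0,-90],"translation":[-73.5,-19.3,75],"grip":0},{"rotation":[0,0,-90],"translation":[-73.5,-19.3,75],"grip":0},{"rotation":[0,0,-90],"translation":[-73.5,-19.3,40],"grip":0},{"rotation":[0,0,-90],"translation":[-73.5,-19.3,15],"grip":0},{"rotation":[0,0,-90],"translation":[-73.5,-19.3,6],"grip":0},{"rotation":[0,0,-90],"translation":[-73.5,-19.3,6],"grip":0}]'
python3 -m jog '[{"rotation":[0,0,0],"translation":[7,-0.7,0],"grip":0},{"rotation":[0,0,0],"translation":[13,-1.2,0],"grip":0},{"rotation":[0,0,0],"translation":[18,-1.7,0],"grip":0},{"rotation":[0,0,0],"translation":[20,-1.9,0],"grip":0},{"rotation":[0,0,0],"translation":[21,-2,0],"grip":0},{"rotation":[0,0,0],"translation":[21,-2,0],"grip":0}]'
python3 -c "
from h import *
delta([*B(-53,-87),17],-5.35)"
```

```text
time: 27.05
ee_pos: [0.4767, -0.2243, 0.0194]
tcp_rot: [180.0, 0.1, -5.3]
wrist_force: [-0.1, 0.8, 0.4]
opening: -0.0
grasp_force: 0.0
time: 27.65
ee_pos: [0.4986, -0.2268, 0.0204]
tcp_rot: [180.0, -0.0, -5.4]
wrist_force: [-0.5, -0.5, -0.5]
opening: 0.0001
grasp_force: 0.0
d [ 2.7  0.4 -3.4] rot [0.05 0.02 0.01] t 27.65 F [-0.5 -0.5 -0.5] open 0.00011950222485435666
```

```bash
python3 -m jog '[{"rotation":[0,0,0],"translation":[1,-0.1,0],"grip":0},{"rotation":[0,0,0],"translation":[2,-0.2,0],"grip":0},{"rotation":[0,0,0],"translation":[2.5,-0.2,0],"grip":0}]'
python3 -m jog '[{"rotation":[0,0,0],"translation":[1,-0.1,0],"grip":0},{"rotation":[0,0,0],"translation":[1.5,-0.1,0],"grip":0},{"rotation":[0,0,0],"translation":[1.5,-0.1,0],"grip":0}]'
```

```text
time: 27.95
ee_pos: [0.501, -0.227, 0.0204]
tcp_rot: [180.0, -0.0, -5.4]
wrist_force: [-0.7, -0.1, 0.2]
opening: 0.0002
grasp_force: 0.3
time: 28.25
ee_pos: [0.5021, -0.2271, 0.0203]
tcp_rot: [179.9, 0.0, -5.4]
wrist_force: [-2.7, -0.2, 1.8]
opening: 0.0
grasp_force: 1.6
```

```bash
python3 -m jog '[{"rotation":[0,0,0],"translation":[1,-0.1,0],"grip":0},{"rotation":[0,0,0],"translation":[1.5,-0.1,0],"grip":0},{"rotation":[0,0,0],"translation":[1.5,-0.1,0],"grip":0}]'
python3 -m jog '[{"rotation":[0,0,0],"translation":[-25,2.3,0],"grip":45},{"rotation":[0,0,0],"translation":[-25,2.3,45],"grip":45},{"rotation":[0,0,0],"translation":[-25,2.3,90],"grip":45},{"rotation":[0,0,0],"translation":[-25,2.3,110],"grip":45}]'
python3 - <<'E'
from h import *
a=[]
p,d,K,T=cam('wrist'); np.savez('w6.npz',p=p,d=d,K=K,T=T)
q,_,_,_=cam('top'); c=cv2.resize(q[130:250,300:440],None,fx=3,fy=3,interpolation=cv2.INTER_CUBIC)
a=np.zeros((560,800,3),np.uint8); a[:360,:420]=c; a[:420,420:800]=p[:,140:520]; save('t4',a)
delta([*B(5,-30),80],84.65)
E
```

```text
time: 28.55
ee_pos: [0.5022, -0.2271, 0.0203]
tcp_rot: [179.9, 0.2, -5.4]
wrist_force: [-12.1, -0.8, 7.1]
opening: -0.0003
grasp_force: 5.7
time: 28.95
ee_pos: [0.4801, -0.2254, 0.1346]
tcp_rot: [179.9, -0.3, -5.4]
wrist_force: [1.8, 0.3, -0.2]
opening: 0.0446
grasp_force: 0.0
d [ 83.7  50.6 -54.2] rot [-0.13  0.43 90.01] t 29.05 F [-0.4 -0.3  0.2] open 0.04486132969351472
```

View pics/t4.png

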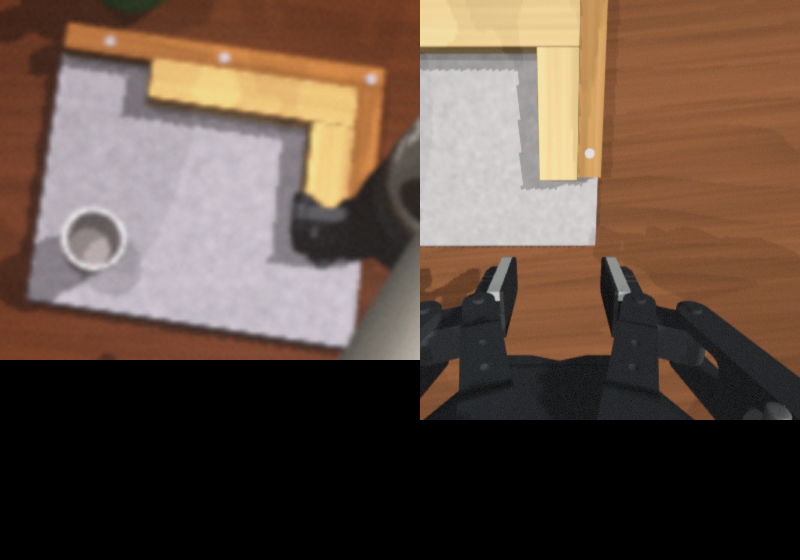

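Left (top view): both bars sit in the corner, with the cup untouched at (93,240). Right (wrist view): the short bar lies along the short fence and butts against the long bar at (560,47). I enlarge the joints for a check.

Run:
```python
from h import *
p=np.load('w6.npz')['p']; save('z6',cv2.resize(p[0:190,200:350],None,fx=3,fy=3,interpolation=cv2.INTER_NEAREST) if 0 else cv2.resize(p[0:185,190:350],None,fx=3.2,fy=3.2,interpolation=cv2.INTER_NEAREST))
q=cv2.cvtColor(p,cv2.COLOR_RGB2GRAY)
for r in (70,120,165): print(r,q[r,280:312])
for c in (265,280,290): print(c,q[30:62,c])
```

```text
70 [218 217 217 219 220 219 218 216 217 216 212 209 206 205 204 203 203 201
 192 148 143 153 154 153 153 152 152 154 155 156 156 154]
120 [218 218 220 222 222 221 220 218 218 216 214 210 207 204 202 202 202 195
 148 158 161 158 155 156 154 155 156 159 165 171 173 171]
165 [220 221 222 224 224 222 221 220 221 221 220 221 220 217 214 209 200 160
 146 156 155 156 152 154 155 162 164 169 170 172 174 173]
265 [212 214 215 215 214 215 213 212 214 214 216 216 216 216 212 196 181 199
 218 221 220 219 220 220 220 220 220 221 220 220 220 220]
280 [212 215 215 214 215 213 213 212 213 213 215 216 215 215 212 199 177 195
 214 216 217 215 217 215 216 216 216 216 216 217 216 216]
290 [213 212 213 214 214 213 213 213 214 215 214 215 217 216 212 194 175 194
 210 213 214 214 214 212 214 214 212 215 213 214 214 214]
```

View pics/z6.png

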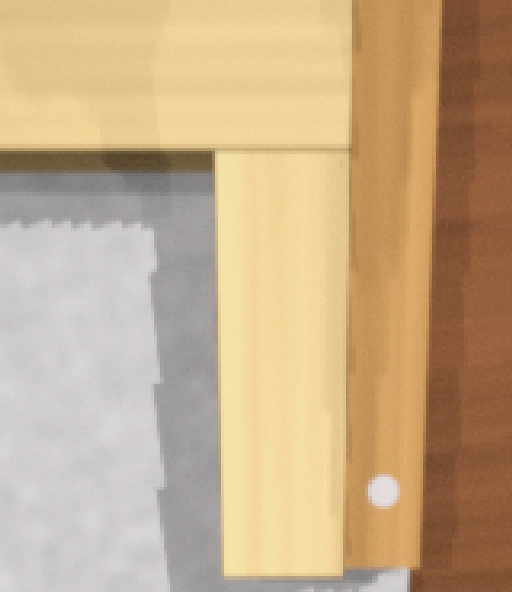

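The joints show only hairline seams: long bar to short fence at (350,75), short bar to fence at (347,350), and the butt joint at (280,149). The gripper is clear, so I hand in.

```bash
python3 -c "
from h import *
print(bot.job_done())"
```

```text
the job is handed in; nothing more can be done
None
```

The job is handed in at about 29 s: both bars lie flat and tight in the fence corner with hairline seams at every joint checked, and the offcut, cup, flask, brush pot and copper bowl were never touched.

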